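# Tighten the card press with the breakaway wrench

### The job

Take the breakaway wrench by its black handle, set its ring squarely over the square screw head of the card press, fully down on the screw's round flange, and tighten clockwise (seen from above) until the handle breaks away from the ring. Stop as soon as the handle has plainly kinked, without forcing it on round or shoving hard against the press. Let go and leave the wrench, still kinked, lying level on the screw; do not disturb the other things on the table.

Things in the scene. Friction and masses are not known exactly. Their poses are not given: they have to be found in the camera images.
- press: Card press fixed to the table: plywood base 130 x 190 x 16 mm, cards, a board, two posts and a dark steel bridge (36 x 206 mm, along y) whose top is 95 mm above the table; post nuts reach 101 mm. A pressing screw stands upright in mid-bridge. Origin: centre of the underside, on the screw's axis. Proper tightening loads it by about 45 N, all contacts added up; over 80 N is too hard.
- bolt: The pressing screw, on the vertical axis of the press; origin at the underside of its round flange, 115 mm above the table; it turns about its z. It turns clockwise from its start with a steady resistance of 0.25 N m for an amount not known beforehand (0.4 to 0.9 rad); then it is tight and turns no more. It does not spring back.
- bolt_head (a point): The screw's square steel head, 30 x 30 mm, x and y axes square to its sides, z up. It rises 23 mm from the round flange (54 mm across, top 120 mm above the table) to 143 mm. This point is on the screw's axis, 10 mm above the flange top: the ring's centre lies just here when the wrench is fully seated. Any of the four quarter-turns fits.
- wrench: Breakaway ring wrench, 0.19 to 0.32 kg, lying flat, 187 mm long; origin in the ring's axis at the underside, x along the handle away from the ring, z up. Balanced about 13 mm from the ring's axis, so it lies level on the flange by itself. A round dark steel collar of the handle, 66 mm across with a 48 mm hole, lies on the ring, top 28.5 mm above the underside.
- wrench_grip (a point): Centre of the wrench's black grip, where to pinch it: 22 mm wide, 28 mm high, 96 mm long (from 27 mm behind this point, towards the ring, to 69 mm ahead). x along the handle away from the ring, z up. The ring's centre is 85 mm behind this point along x and 5 mm lower; the wrench's underside is 15 mm below this point.
- ring_centre (a point): Centre of the wrench's ring: steel block 48 x 48 x 20 mm with a square hole of 33 mm right through (1.5 mm play all round on the screw head, about 0.1 rad of play in turning). Hole and outer sides are square to this point's x and y axes; z up. Unbroken, its x axis is parallel to the handle's.
- ring: The ring as a part; origin in its axis at the underside. The handle pivots on it about that axis: rigid until the torque reaches 0.8 N m (9.4 N across the handle at the grip point), then it gives clockwise under that same torque and stays kinked where left. Kinked by 0.10 to 0.30 rad is right; beyond 0.36 rad it has been forced. Anticlockwise it never gives.
- ink: Bystander, loose: dark ink bottle with black cap, 46 x 46 x 57 mm; origin under its centre.
- glue: Bystander, loose: standing glue stick, 26 mm across, 95 mm high; origin under its centre.

How it is judged (in metres and radians):
On the way, in this order (a step that is already met when the one before it is completed fails the run):
1. the ring is seated fully down over the screw head (distance between ring_centre and bolt_head below 0.005 m and angle between ring_centre's own z axis and vertical below 0.12 rad and angle between the x axis of wrench_grip and the x axis of ring_centre, either way round below 0.05 rad), for 0.1 s.
2. with the ring still seated, the handle has broken away by at least 0.08 rad (distance between ring_centre and bolt_head below 0.006 m and angle between the x axis of wrench_grip and the x axis of ring_centre, either way round above 0.08 rad), for 0.1 s.
At the end, for the whole second after the job is handed in: The ring lies level (within 0.12 rad) and seated on the screw head (centre within 5 mm of the head's point), its handle kinked by more than 0.06 rad (and never more than 0.36), and the wrench is let go (distance between ring_centre and bolt_head below 0.005 m and angle between ring_centre's own z axis and vertical below 0.12 rad and angle between the x axis of wrench_grip and the x axis of ring_centre, either way round above 0.06 rad); the robot touches nothing.
It fails at once if the handle is forced round more than 0.36 rad past the ring (angle between the x axis of wrench_grip and the x axis of ring_centre, either way round above 0.36 rad).
It fails at once if the wrench is pushed on the press with more than 80 N of contact forces added up (contact force between wrench and press above 80 N).
It fails at once if a bystander is shifted more than 30 mm (distance of any of ink, glue from where it was at the start of the episode above 0.03 m).
It also fails if it takes over 72 s, if anything falls off the work surface, if the arm or the gripper's body presses on something with over 40 N, if the wrist force passes 120 N, or if a joint passes its speed limit or range.

### The arm

A 6-joint arm with a two-finger parallel gripper is mounted at the origin on the work surface; the furniture and walls round the work are solid. World frame = base frame: x ahead of the robot, y to its left, z up, the work surface at z = 0. Lengths are in mm, angles in degrees, forces in N, time in s.
With the tool pointing down it reaches from about 300 to 850 mm from the base axis. Payload 4.2 kg.
Tool frame: the origin (TCP) lies at the very end of the fingers, on their centre line; the grasp point (between the pads) lies 19 mm behind it; z points along the fingers, y is the line along which they close (so a half turn about z gives the same grasp; the last joint's range is limited). The gripper opens to 91 mm and grips with 3 to 60 N. Pads are 32 mm wide; open, the fingers measure 118 mm over their backs; the gripper's body (76 mm by 178 mm) begins 60 mm behind the grasp point.
Start: joints at [75.229, 18.312, 89.639, -0, 72.044, -1.146], TCP at [135.452, 558.837, 191.076] pointing down, gripper open.
Joint ranges: [-177.97, 177.97], [-48.28, 115.42], [12.27, 149.76], [-77.06, 257.06], [2.81, 150.46], [-146.56, 146.56]. Speed limits (degrees/s): [147.25, 147.25, 180, 180, 180, 180].

### API

Orientations are given as [roll, pitch, yaw] about the fixed x, y, z axes, in that order (R = Rz(yaw) Ry(pitch) Rx(roll)).
In Python, from workcell import * gives the robot as it stands.
- The arm moves only by the tool move_arm, never from a script. Its argument "motion" is a list of rows, each a list of 3 entries, a list of its own where there are three numbers: the finger opening in mm, from 0 to 91.2, then the shift along the world's x, y, z in units of 25 mm (1.0 is 25 mm), then the turn, a rotation vector about the world's x, y, z in units of 4 degrees (1.0 is 4 degrees). In form: [[grip, [x, y, z], [ax, ay, az]], ...]. A call has 1 to 20 rows; each row shifts and turns the commanded pose from where the row before left it; what a row does not reach is not made up. A row lasts 1/12 s, in which the tool goes at most 41.7 mm and 7.16 degrees, less where a joint would pass 70% of its speed; a pose out of reach is approached as far as the arm can. A call with a number of a shift or a turn outside -1 to 1 is refused whole. A call with a gripper value outside its range is refused whole. The fingers move at their own pace and stop on an object; "grip_force" is the grip in N (left out, the last holds). Time passes only in rows, so rows that do not move let the fingers close. It gives the time, the measured TCP pose, the force, the opening and the grip force at its end, in the units of the state.
- state(): the state, without advancing time (a new reading comes with each control period).
- grab_frame(name): name is "side" or "top"; returns the picture (420x560x3 uint8, blue, green, red); there is no depth.
- camera_info(name): a dict with "fx", "fy", "cx", "cy" (pixels), "k1" (the pictures are not rectified: a ray, as slopes to the right and down, at radius r is drawn at 1 + k1 r^2 times it, then the intrinsics apply), "rvec" (rotation vector, rad) and "tvec" (3), from world to camera coordinates, as OpenCV has them. Camera axes: x right, y down, z forward; pixel columns grow to the right and rows downward; lengths in mm; the calibration is good to about 2 mm. A picture is of the moment at which its call begins. camera_info takes no time and is no camera call.
- job_done(): hands the job in; it is judged then, once.
The state is a dict: "time_s": time; "qpos": joint angles; "qvel": joint speeds; "effort": joint torques, N m; "ee_pos": TCP position; "ee_rot": TCP orientation; "force": force on the tool from outside, world axes, zero at the start; "torque": the same for the moment, N m; "gripper_width": finger opening in mm; "gripper_force": force on a finger pad.
Only numpy, scipy, OpenCV 4.12 (cv2) and the standard library are available. Lean on these libraries where they do the work, as an engineer would, in place of code of your own. Each camera call takes 0.05 s, during which the arm holds its last target. There are 200 camera calls.

## Working session

There is one attempt and no reset: what is moved stays moved. The work goes in short steps, Python scripts to look and compute and a tool call to move; the robot and the scene stay as the last step left them, time stands still between calls to the robot, and variables do not carry over. Pictures are saved under pics/ and viewed, at most 10 in all, crops included, and the job is handed in when it is done.

Besides the shell and the picture viewer there is one more tool, called after "Request:" as name([rows], argument=value, ...), one row to a line, values as JSON. move_arm: Moves the arm, as the interface text tells. Shifts and turns lie within -1 to 1; 1 stands for 25 mm of shift or 4 degrees of turn. Its arguments: {"type":"object","properties":{"motion":{"type":"array","items":{"type":"array"}},"grip_force":{"type":"number"}},"required":["motion"]}

```bash
mkdir -p pics; cat > h.py <<'E'
from workcell import *
import numpy as np, cv2
def cam(n):
    c=camera_info(n); K=np.array([[c['fx'],0,c['cx']],[0,c['fy'],c['cy']],[0,0,1.]])
    return K,np.array([c['k1'],0,0,0,0.]),np.array(c['rvec'],float),np.array(c['tvec'],float)
def ray(n,uv):
    K,d,r,t=cam(n); p=cv2.undistortPoints(np.array(uv,float).reshape(-1,1,2),K,d).reshape(-1,2)
    R=cv2.Rodrigues(r)[0]; D=np.c_[p,np.ones(len(p))]@R
    return -R.T@t,D
def plane(n,uv,z):
    o,D=ray(n,uv); return o+D*((z-o[2])/D[:,2])[:,None]
def tri(ua,ub):
    o1,d1=ray('top',[ua]); o2,d2=ray('side',[ub]); d1=d1[0];d2=d2[0]
    s=np.linalg.lstsq(np.c_[d1,-d2],o2-o1,rcond=None)[0]
    a=o1+s[0]*d1;b=o2+s[1]*d2; return (a+b)/2,np.linalg.norm(a-b)
def proj(n,X):
    K,d,r,t=cam(n); return cv2.projectPoints(np.array(X,float).reshape(-1,1,3),r,t,K,d)[0].reshape(-1,2)
E
python3 - <<'E'
from h import *
for n in('side','top'):
    im=grab_frame(n); cv2.imwrite(f'pics/{n}0.png',im); K,d,r,t=cam(n); print(n,camera_info(n),-cv2.Rodrigues(r)[0].T@t)
print(state())
E
```

```text
side {'fx': 444.51783288640183, 'fy': 444.51783288640183, 'cx': 278.88013581427, 'cy': 201.40340753750348, 'k1': -0.015918385621033714, 'rvec': array([ 1.9896231 , -0.02334683, -0.00625027]), 'tvec': array([-560.80449827,   93.20443762,  917.13523143])} [ 556.71619372 -807.54274905  449.74167398]
top {'fx': 456.0412019648404, 'fy': 456.0412019648404, 'cx': 273.06265777104926, 'cy': 204.45782234060297, 'k1': -0.05566962047620368, 'rvec': array([ 2.14222162, -2.16707166,  0.11922885]), 'tvec': array([ -7.18469608, 563.58596278, 891.43311526])} [452.27931912 -22.14412778 952.51604259]
{'time_s': 0.1, 'qpos': array([ 7.52304549e+01,  1.83488704e+01,  8.96971255e+01, -4.64142666e-04,
        7.20450922e+01, -1.14593707e+00]), 'qvel': array([ 0.03098467, -0.15803186, -0.09090586, -0.02128327, -0.06115789,
       -0.02972555]), 'effort': array([ 1.10061799e-03, -4.13333631e+01, -2.32511866e+01,  7.27652782e-02,
        4.22226987e-02, -5.16308421e-05]), 'ee_pos': array([135.31813228, 558.36234062, 190.31096585]), 'ee_rot': array([-1.79908921e+02, -1.38045042e-03,  1.66376534e+02]), 'force': array([ 0.03791824, -0.91736394, -0.57009851]), 'torque': array([-0.04149649, -0.00565851,  0.01632031]), 'gripper_force': 0.0, 'gripper_width': 91.44068586137054}
```

View pics/top0.png

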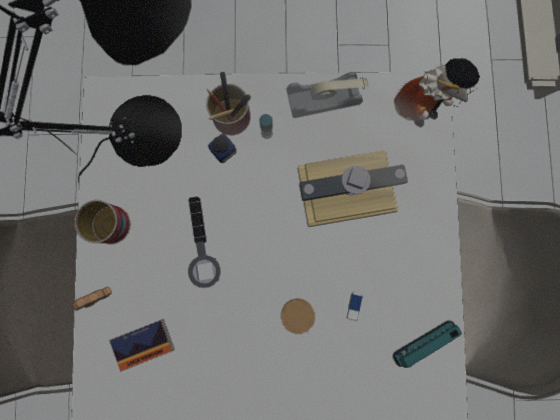

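View pics/side0.png

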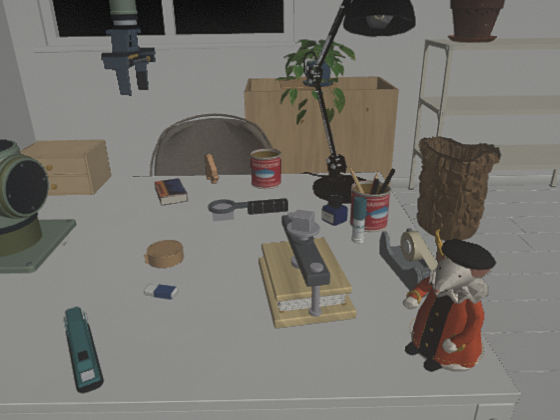

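The top view shows the wrench with its ring at about (205,271) and handle end at (195,198), the screw head at (356,180), the ink at (222,148) and the glue at (266,122). In the side view the ring is at (222,208), the grip at (268,206) and the head at (302,218). Next I'll take enlarged crops.

```bash
python3 - <<'E'
from h import *
t=cv2.imread('pics/top0.png'); s=cv2.imread('pics/side0.png')
f=lambda im,x,y,w,h,k:cv2.convertScaleAbs(cv2.resize(im[y:y+h,x:x+w],None,fx=k,fy=k,interpolation=cv2.INTER_CUBIC),alpha=1.6)
a=np.hstack([f(t,175,190,66,100,4),f(t,316,150,80,100,5)[:400]]) if 0 else None
A=f(t,175,190,70,100,4)            #280x400
B=cv2.resize(f(t,320,150,80,60,6),(480,360)) #6x
C=f(s,200,190,100,40,4)            #400x160
D=f(s,270,200,65,26,6)             #390x156
can=np.zeros((570,800,3),np.uint8)
can[:400,:280]=A; can[:360,300:780]=B; can[405:565,:400]=C; can[405:561,405:795]=D
cv2.imwrite('pics/c0.png',can)
for n,p,z in (('top',(205,271),20),('top',(196,220),28),('top',(356,180),143),('top',(222,148),50),('top',(266,122),95)): print(p,plane(n,[p],z).round(0))
E
```

```text
(205, 271) [[431. 126.  20.]]
(196, 220) [[534. 144.  28.]]
(356, 180) [[ 593. -164.  143.]]
(222, 148) [[678.  89.  50.]]
(266, 122) [[717.  -2.  95.]]
```

View pics/c0.png

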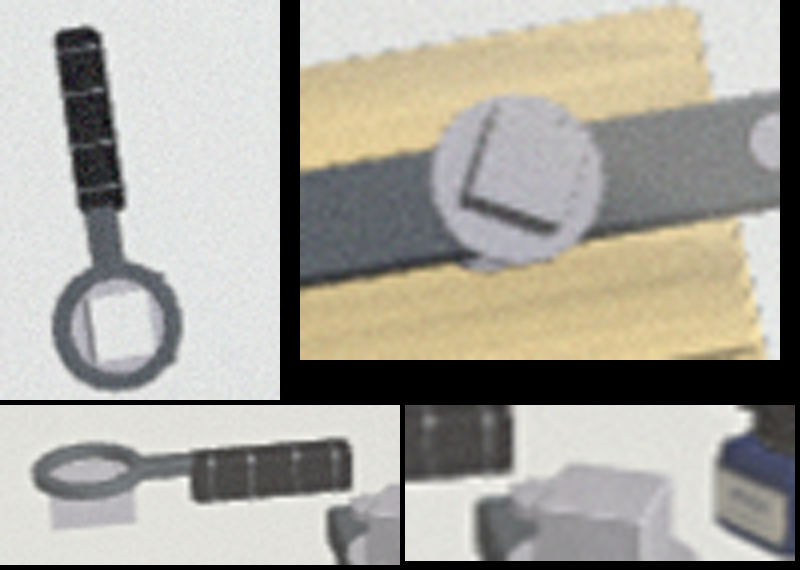

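The crops show the ring centre at top pixel about (204.3,271.5) and the grip running from (195,198) to (201,241). The head's lower-left top corner is near (348.7,183), and its lower edge falls about 19° to the right. Now the measurements with masks and two views.

```bash
cat >> h.py <<'E'
def big(m,x0,y0,x1,y1):
    z=np.zeros_like(m); z[y0:y1,x0:x1]=m[y0:y1,x0:x1]
    c=max(cv2.findContours(z,cv2.RETR_EXTERNAL,cv2.CHAIN_APPROX_NONE)[0],key=cv2.contourArea); return c
E
python3 - <<'E'
from h import *
t=cv2.imread('pics/top0.png'); s=cv2.imread('pics/side0.png')
gt=cv2.cvtColor(t,6);gs=cv2.cvtColor(s,6)
# wrench, top
c=big((gt<55).astype('u1')*255,180,190,240,245); r=cv2.minAreaRect(c); m=cv2.moments(c);ct=(m['m10']/m['m00'],m['m01']/m['m00']);print('grip top',r,ct)
w=big((gt<125).astype('u1')*255,180,190,240,292); pts=w[:,0][w[:,0,1]>262]
e=cv2.fitEllipse(pts); print('collar',e)
c2=big((gs<70).astype('u1')*255,240,195,292,220); r2=cv2.minAreaRect(c2);m=cv2.moments(c2);cs=(m['m10']/m['m00'],m['m01']/m['m00']);print('grip side',r2,cs)
print('grip 3d',tri(ct,cs))
R=plane('top',[e[0]],27)[0];G=plane('top',[ct],27)[0];d=G-R
print('ring',R,'grip blk',G,'len',np.linalg.norm(d),'yaw',np.degrees(np.arctan2(d[1],d[0])))
# flange disc: bright, low saturation on dark/yellow
hsv=cv2.cvtColor(t,40); 
f=((hsv[...,1]<40)&(gt>95)).astype('u1')*255; c=big(f,335,160,378,200); print('flange',cv2.fitEllipse(cv2.convexHull(c)))
fe=cv2.fitEllipse(cv2.convexHull(c)); print('bolt xy',plane('top',[fe[0]],120))
# head dark strips
h=gt[160:200,335:380]; print(np.array2string(h[6:32,4:38],max_line_width=300))
for p,z in (((462,73),200),((325,95),60),((308,188),101),((400,174),101)):print(p,plane('top',[p],z).round())
E
```

```text
grip top ((196.8468017578125, 219.75430297851562), (46.14936065673828, 10.872088432312012), 81.25383758544922) (196.86706349206347, 219.4404761904762)
collar ((203.94606018066406, 271.28997802734375), (32.21985626220703, 32.70392990112305), 53.98844528198242)
grip side ((263.6793212890625, 206.1517333984375), (12.539868354797363, 47.16984176635742), 85.2363510131836) (266.7855325336241, 205.85859687386403)
grip 3d (array([535.53579072, 144.44151883,  15.03583748]), np.float64(1.8019927388251848))
ring [430.23353585 127.25615178  27.        ] grip blk [535.36412601 142.39325862  27.        ] len 106.21474940393266 yaw 8.193356650994344
flange ((355.94476318359375, 179.09237670898438), (27.88190460205078, 28.495473861694336), 133.11134338378906)
bolt xy [[ 598.48257885 -168.45018756  120.        ]]
[[128 126 130 127 132 131 128 130 127 128 126 126 125 117 117 116 120 119 117 117 118 119 120 127 126 126 128 128 124 127 129 125 124 128]
 [131 126 127 129 130 129 130 132 129 127 117 115 115 104 115 120 117 115 112 114 118 115 122 121 115 121 128 125 124 127 125 125 126 127]
 [130 129 130 
[... 2749 characters left out ...]
 64  63  59  55]
 [ 56  61  66  60  62  71  94 112 114 114 111 109 113 111 116 112 112 105  83  76  61  59  59  74 102 114 108 112  83  57  50  49  56  53]
 [ 67  64  62  58  54  59  68 100 116 115 112 114 111 112 113 114 115 113 108 108 103  91  94 105 113 113 111  89  60  54  60  63  80  88]
 [ 62  62  63  61  64  62  55  72 101 111 113 117 111 114 114 111 113 112 112 114 112 110 112 115 114 111 105  90  87 109 122 124 122 122]
 [ 61  62  62  64  68  60  56  53  62  83 101 109 110 115 112 110 111 112 112 112 113 112 114 109 104 109 113 119 115 122 121 121 118 118]]
(462, 73) [[ 770. -347.  200.]]
(325, 95) [[ 784. -122.   60.]]
(308, 188) [[586. -81. 101.]]
(400, 174) [[ 611. -256.  101.]]
```

Request:
move_arm([
  [91, [0.76, -0.84, 0], [0, 0, 0.274]],
  [91, [0.76, -0.84, 0], [0, 0, 0.274]],
  [91, [0.76, -0.84, 0], [0, 0, 0.274]],
  [91, [0.76, -0.84, 0], [0, 0, 0.274]],
  [91, [0.76, -0.84, 0], [0, 0, 0.274]],
  [91, [0.76, -0.84, 0], [0, 0, 0.274]],
  [91, [0.76, -0.84, 0], [0, 0, 0.274]],
  [91, [0.76, -0.84, 0], [0, 0, 0.274]],
  [91, [0.76, -0.84, 0], [0, 0, 0.274]],
  [91, [0.76, -0.84, 0], [0, 0, 0.274]],
  [91, [0.76, -0.84, 0], [0, 0, 0.274]],
  [91, [0.76, -0.84, 0], [0, 0, 0.274]],
  [91, [0.76, -0.84, 0], [0, 0, 0.274]],
  [91, [0.76, -0.84, 0], [0, 0, 0.274]],
  [91, [0.76, -0.84, 0], [0, 0, 0.274]],
  [91, [0.76, -0.84, 0], [0, 0, 0.274]],
  [91, [0.76, -0.84, 0], [0, 0, 0.274]],
  [91, [0.76, -0.84, 0], [0, 0, 0.274]],
  [91, [0.76, -0.84, 0], [0, 0, 0.274]],
  [91, [0.76, -0.84, 0], [0, 0, 0.274]],
])

```text
time_s: 1.77
ee_pos: [515.9, 137.6, 190.7]
ee_rot: [180.0, -0.1, -171.7]
force: [-0.4, 1.1, -0.5]
gripper_width: 91.0
gripper_force: 0.0
```

```bash
python3 - <<'E'
from h import *
for a,b in (((352,168),(347.1,182)),((350,184),(359,187.2)),((203.9,271.3),(196.85,219.6))):
    P=plane('top',[a,b],135 if a[0]>300 else 27);d=P[1]-P[0];print(np.degrees(np.arctan2(d[1],d[0]))%90)
E
```

```text
69.2463158735392
69.41652841023611
8.184409150715611
```

Request:
move_arm([
  [91, [-0.06, 0.07, -0.9], [0, 0, 0]],
  [91, [0, 0, -0.9], [0, 0, 0]],
  [91, [0, 0, -0.9], [0, 0, 0]],
  [91, [0, 0, -0.9], [0, 0, 0]],
  [91, [0, 0, -0.9], [0, 0, 0]],
  [91, [0, 0, -0.9], [0, 0, 0]],
  [91, [0, 0, -0.9], [0, 0, 0]],
  [91, [0, 0, -0.7], [0, 0, 0]],
  [91, [0, 0, -0.3], [0, 0, 0]],
  [91, [0, 0, 0], [0, 0, 0]],
  [91, [0, 0, 0], [0, 0, 0]],
])

```text
time_s: 2.68
ee_pos: [514.1, 140.6, 8.7]
ee_rot: [180.0, -0.0, -171.7]
force: [-1.2, 0.1, -0.5]
gripper_width: 91.1
gripper_force: 0.0
```

```bash
python3 - <<'E'
from h import *
s=grab_frame('side');t=grab_frame('top')
f=lambda im,x,y,w,h,k:cv2.convertScaleAbs(cv2.resize(im[y:y+h,x:x+w],None,fx=k,fy=k,interpolation=2),alpha=1.6)
cv2.imwrite('pics/c1.png',np.hstack([f(s,200,100,130,125,3),f(t,140,180,125,125,3)]))
E
```

```text
(no output)
```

View pics/c1.png

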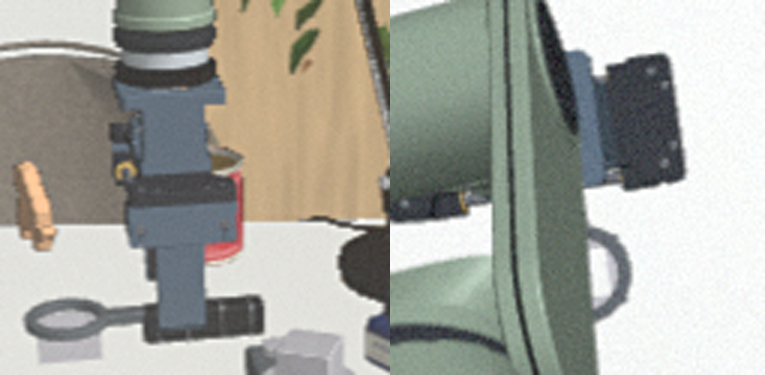

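The side view shows the fingers straddling the black grip just behind the handle's neck, as planned; the arm partly hides the top view. I'll lower slightly and close.

Request:
move_arm([
  [91, [0, -0.05, -0.18], [0, 0, 0]],
  [18, [0, 0, 0], [0, 0, 0]],
  [18, [0, 0, 0], [0, 0, 0]],
  [18, [0, 0, 0], [0, 0, 0]],
  [18, [0, 0, 0], [0, 0, 0]],
  [18, [0, 0, 0], [0, 0, 0]],
  [18, [0, 0, 0], [0, 0, 0]],
  [18, [0, 0, 0], [0, 0, 0]],
  [18, [0, 0, 0], [0, 0, 0]],
  [18, [0, 0, 0], [0, 0, 0]],
  [18, [0, 0, 0], [0, 0, 0]],
  [18, [0, 0, 0], [0, 0, 0]],
], grip_force=60)

```text
time_s: 3.78
ee_pos: [514.0, 139.4, 4.1]
ee_rot: [180.0, 0.0, -171.7]
force: [0.3, 0.1, -0.3]
gripper_width: 20.9
gripper_force: 55.9
```

Request:
move_arm([
  [18, [0, 0, 0.5], [0, 0, 0]],
  [18, [0, 0, 0.8], [0, 0, 0]],
  [18, [0, 0, 0.9], [0, 0, 0]],
  [18, [0, 0, 0.9], [0, 0, 0]],
  [18, [0, 0, 0.9], [0, 0, 0]],
  [18, [0, 0, 0.9], [0, 0, 0]],
  [18, [0, 0, 0.9], [0, 0, 0]],
  [18, [0, 0, 0.8], [0, 0, 0]],
  [18, [0, 0, 0.4], [0, 0, 0]],
  [18, [0, 0, 0], [0, 0, 0]],
  [18, [0, 0, 0], [0, 0, 0]],
])

```text
time_s: 4.7
ee_pos: [513.6, 139.2, 178.4]
ee_rot: [-180.0, -0.0, -171.7]
force: [-0.7, 1.0, -2.2]
gripper_width: 20.7
gripper_force: 60.0
```

Request:
move_arm([
  [18, [0.328, -0.676, 0], [0, 0, -0.3625]],
  [18, [0.328, -0.676, 0], [0, 0, -0.3625]],
  [18, [0.328, -0.676, 0], [0, 0, -0.3625]],
  [18, [0.328, -0.676, 0], [0, 0, -0.3625]],
  [18, [0.328, -0.676, 0], [0, 0, -0.3625]],
  [18, [0.328, -0.676, 0], [0, 0, -0.3625]],
  [18, [0.328, -0.676, 0], [0, 0, -0.3625]],
  [18, [0.328, -0.676, 0], [0, 0, -0.3625]],
  [18, [0.328, -0.676, 0], [0, 0, -0.3625]],
  [18, [0.328, -0.676, 0], [0, 0, -0.3625]],
  [18, [0.328, -0.676, 0], [0, 0, -0.3625]],
  [18, [0.328, -0.676, 0], [0, 0, -0.3625]],
  [18, [0.328, -0.676, 0], [0, 0, -0.3625]],
  [18, [0.328, -0.676, 0], [0, 0, -0.3625]],
  [18, [0.328, -0.676, 0], [0, 0, -0.3625]],
  [18, [0.328, -0.676, 0], [0, 0, -0.3625]],
  [18, [0.328, -0.676, 0], [0, 0, -0.3625]],
  [18, [0.328, -0.676, 0], [0, 0, -0.3625]],
  [18, [0.328, -0.676, 0], [0, 0, -0.3625]],
  [18, [0.328, -0.676, 0], [0, 0, -0.3625]],
])

```text
time_s: 6.37
ee_pos: [677.2, -199.2, 175.9]
ee_rot: [-180.0, -0.3, 159.2]
force: [0.5, 0.2, -2.1]
gripper_width: 20.2
gripper_force: 60.0
```

```bash
python3 - <<'E'
from h import *
s=grab_frame('side');t=grab_frame('top')
f=lambda im,x,y,w,h,k:cv2.convertScaleAbs(cv2.resize(im[y:y+h,x:x+w],None,fx=k,fy=k,interpolation=2),alpha=1.6)
cv2.imwrite('pics/c2.png',np.hstack([f(s,255,150,100,100,4),f(t,310,120,100,100,4)])); cv2.imwrite('pics/top2.png',t); cv2.imwrite('pics/side2.png',s)
print(state()['ee_pos'],state()['ee_rot'],state()['force'],state()['torque'])
E
```

```text
[ 677.8326206  -201.20087377  175.4561474 ] [-179.9220546    -0.20006416  159.14695038] [-0.78099606  0.57270575 -3.75202769] [-0.05887641 -0.15829619  0.0327844 ]
```

View pics/c2.png

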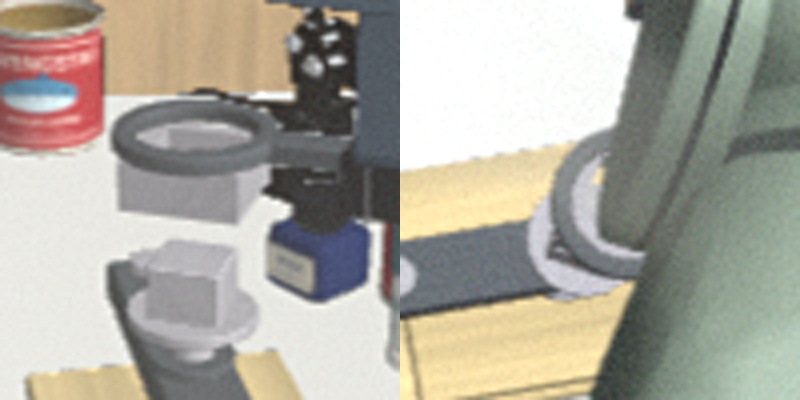

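The side view shows the collar centred at about column 303.5, level and directly above the flange (also about 303.6), with the ring sides parallel to the head. In the top view the collar's left arc at about (348,169) is visible. I'll fit that arc to find y.

```bash
python3 - <<'E'
from h import *
from scipy.optimize import least_squares
t=cv2.imread('pics/top2.png');s=cv2.imread('pics/side2.png')
g=cv2.GaussianBlur(cv2.cvtColor(t,6),(3,3),0).astype(float)
# walk outward-in along rays from approx centre (368,172): find dark ring outer edge
def arc(g,c,angs,r0,r1):
    out=[]
    for a in angs:
        rr=np.arange(r0,r1,.25);d=np.array([np.cos(a),np.sin(a)]);p=np.array(c)+rr[:,None]*d
        v=cv2.remap(g.astype('f4'),p[:,0].astype('f4')[None],p[:,1].astype('f4')[None],1)[0]
        k=np.argmax(np.gradient(v)); out.append((*p[k],np.gradient(v)[k]))
    return np.array(out)
A=arc(g,(367,171),np.radians(np.r_[125:165:4,205:250:4]),15,24)
A=A[A[:,2]>2]
for z in (196,200):
    P=plane('top',A[:,:2],z)
    q=least_squares(lambda v:np.hypot(P[:,0]-v[0],P[:,1]-v[1])-33,[598,-170],loss='soft_l1')
    print(z,len(A),q.x,np.abs(q.fun).mean())
gs=cv2.GaussianBlur(cv2.cvtColor(s,6),(3,3),0).astype(float)
# side: column extents of collar & flange
y=lambda r:150+r/4
for name,rows in (('collar',(182,184,186)),('flange',(227,228,229,230)),('head',(218,222,226))):
    for r in rows: print(name,r,gs[r,278:328].astype(int).tolist())
e=np.array([598.5,-168.5,0])
print(proj('side',[e+[0,0,198],e+[0,0,118],e+[33,0,198],e+[-33,0,198],e+[27,0,118],e+[-27,0,118]]))
E
```

```text
196 22 [ 597.83454356 -170.48996954] 1.320682904583345
200 22 [ 597.02703104 -169.9617281 ] 1.3002661924068213
collar 182 [93, 95, 108, 124, 115, 87, 68, 66, 69, 70, 72, 77, 83, 90, 96, 102, 105, 108, 109, 105, 101, 101, 101, 102, 103, 104, 106, 108, 111, 112, 114, 115, 115, 114, 110, 104, 97, 88, 79, 66, 55, 55, 61, 66, 67, 69, 70, 60, 48, 44]
collar 184 [111, 124, 137, 136, 108, 74, 62, 65, 68, 68, 75, 90, 103, 110, 113, 114, 116, 117, 113, 103, 95, 94, 94, 94, 94, 94, 94, 94, 94, 94, 95, 95, 96, 97, 97, 97, 98, 99, 98, 87, 72, 66, 66, 68, 68, 66, 65, 65, 65, 66]
collar 186 [135, 142, 146, 140, 113, 77, 57, 56, 60, 63, 65, 67, 70, 76, 84, 92, 99, 104, 103, 96, 90, 90, 92, 93, 91, 90, 89, 89, 90, 90, 90, 90, 89, 86, 82, 79, 77, 74, 72, 71, 71, 73, 75, 75, 70, 64, 63, 64, 64, 65]
flange 227 [146, 146, 147, 147, 135, 103, 68, 56, 72, 98, 113, 115, 112, 104, 97, 95, 96, 96, 96, 95, 95, 95, 95, 96, 97, 98, 97, 97, 98, 97, 101, 112, 119, 118, 115, 114, 114, 114, 114, 113, 116, 126, 138, 144, 145, 144, 144, 145, 145, 145]
flange 228 [146, 146, 147, 148, 141, 114, 77, 58, 68, 94, 111, 115,
[... 863 characters left out ...]
145, 146, 146, 146, 139, 117, 94, 87, 90, 94, 94, 94]
head 222 [146, 148, 140, 110, 73, 55, 55, 62, 68, 71, 75, 82, 89, 93, 95, 96, 96, 95, 96, 96, 97, 98, 97, 98, 98, 98, 98, 98, 97, 96, 101, 113, 120, 119, 118, 117, 121, 128, 136, 141, 144, 145, 145, 146, 146, 142, 134, 119, 101, 84]
head 226 [146, 146, 147, 143, 120, 85, 58, 54, 71, 97, 113, 115, 112, 104, 98, 96, 96, 96, 95, 94, 94, 95, 96, 97, 97, 97, 98, 98, 98, 97, 101, 112, 119, 119, 116, 114, 114, 114, 114, 114, 118, 129, 140, 145, 145, 144, 144, 145, 145, 145]
[[302.75552485 181.50799146]
 [302.42293203 227.5815569 ]
 [324.10028035 181.1025664 ]
 [281.39251445 181.91519368]
 [319.097987   227.24986322]
 [285.73686296 227.91227345]]
```

Request:
move_arm([
  [18, [0.02, 0.06, -0.2], [0, 0, 0]],
  [18, [0, 0, -0.2], [0, 0, 0]],
  [18, [0, 0, 0], [0, 0, 0]],
  [18, [0, 0, 0], [0, 0, 0]],
  [18, [0, 0, 0], [0, 0, 0]],
])

```text
time_s: 6.88
ee_pos: [678.2, -196.5, 169.0]
ee_rot: [180.0, -0.0, 159.3]
force: [0.2, 0.2, -2.6]
gripper_width: 20.4
gripper_force: 60.0
```

```bash
python3 - <<'E'
from h import *
from scipy.optimize import least_squares
for i in range(3):
    t=grab_frame('top'); st=state(); z=st['ee_pos'][2]-4+28.5
    print(st['ee_pos'].round(1),st['ee_rot'].round(2),st['force'].round(1),st['torque'].round(2))
cv2.imwrite('pics/top3.png',t);s=grab_frame('side');cv2.imwrite('pics/side3.png',s)
g=cv2.GaussianBlur(cv2.cvtColor(t,6),(3,3),0)
c0=proj('top',[[598,-169,z]])[0];P=[];G=[]
for a in np.radians(np.r_[120:168:3,200:250:3]):
    rr=np.arange(14,23,.25);p=(c0+rr[:,None]*[np.cos(a),np.sin(a)]).astype('f4')
    v=np.gradient(cv2.remap(g,p[:,:1],p[:,1:],1)[:,0].astype(float));k=v.argmax()
    if v[k]>4:P.append(p[k])
W=plane('top',P,z);q=least_squares(lambda v:np.hypot(W[:,0]-v[0],W[:,1]-v[1])-33,[598,-170],loss='soft_l1')
print(z,len(P),q.x,np.abs(q.fun).mean())
f=lambda im,x,y,w,h,k:cv2.convertScaleAbs(cv2.resize(im[y:y+h,x:x+w],None,fx=k,fy=k,interpolation=2),alpha=1.6)
o=f(s,270,160,66,85,6)
v=t.copy(); 
for p in np.array(P): cv2.circle(v,tuple(p.round().astype(int)),0,(0,0,255),-1)
cv2.imwrite('pics/c3.png',np.hstack([o,f(v,325,135,66,85,6)]))
E
```

```text
[ 678.4 -196.6  169.3] [1.7999e+02 1.0000e-02 1.5934e+02] [-0.4  0.7 -2.5] [-0.06 -0.19  0.02]
[ 678.5 -196.8  169.5] [1.7999e+02 4.0000e-02 1.5933e+02] [ 1.  -0.2 -2.3] [-0.15 -0.16 -0.  ]
[ 678.6 -196.9  169.5] [1.7999e+02 4.0000e-02 1.5932e+02] [ 0.2  0.  -3. ] [-0.1  -0.19 -0.01]
194.03054573265186 30 [ 598.16336708 -166.94687531] 0.536948164809191
```

View pics/c3.png

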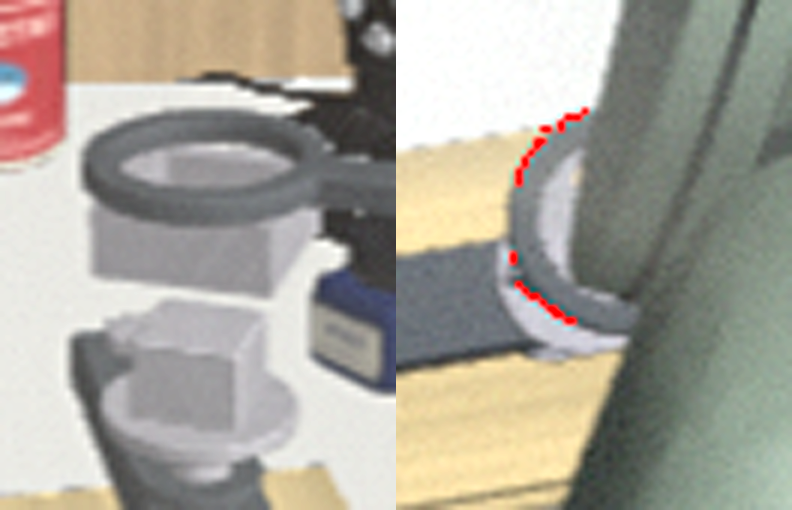

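The collar arc fits at (598.2,-166.9), so y needs about -1.6 mm; the side view shows the ring level and its sides parallel to the head. I'll lower to just past the head's top.

Request:
move_arm([
  [18, [0, -0.06, -0.2], [0, 0, 0]],
  [18, [0, 0, -0.2], [0, 0, 0]],
  [18, [0, 0, -0.2], [0, 0, 0]],
  [18, [0, 0, -0.2], [0, 0, 0]],
  [18, [0, 0, -0.08], [0, 0, 0]],
  [18, [0, 0, -0.06], [0, 0, 0]],
  [18, [0, 0, -0.06], [0, 0, 0]],
  [18, [0, 0, 0], [0, 0, 0]],
  [18, [0, 0, 0], [0, 0, 0]],
])

```text
time_s: 7.83
ee_pos: [677.9, -198.5, 143.9]
ee_rot: [180.0, -0.1, 159.3]
force: [-1.9, 0.8, -2.6]
gripper_width: 20.3
gripper_force: 60.0
```

Request:
move_arm([
  [18, [0, 0, -0.1], [0, 0, 0]],
  [18, [0, 0, -0.1], [0, 0, 0]],
  [18, [0, 0, -0.1], [0, 0, 0]],
  [18, [0, 0, -0.1], [0, 0, 0]],
  [18, [0, 0, -0.1], [0, 0, 0]],
  [18, [0, 0, -0.1], [0, 0, 0]],
  [18, [0, 0, 0], [0, 0, 0]],
  [18, [0, 0, 0], [0, 0, 0]],
])

```text
time_s: 8.5
ee_pos: [678.1, -198.5, 128.6]
ee_rot: [180.0, -0.1, 159.3]
force: [-2.5, 1.2, -2.6]
gripper_width: 20.2
gripper_force: 60.0
```

Request:
move_arm([
  [18, [0, 0, -0.06], [0, 0, 0]],
  [18, [0, 0, -0.06], [0, 0, 0]],
  [18, [0, 0, -0.04], [0, 0, 0]],
  [18, [0, 0, -0.03], [0, 0, 0]],
  [18, [0, 0, 0], [0, 0, 0]],
  [18, [0, 0, 0], [0, 0, 0]],
  [18, [0, 0, 0], [0, 0, 0]],
])

```text
time_s: 9.08
ee_pos: [678.3, -198.6, 124.3]
ee_rot: [180.0, -0.0, 159.3]
force: [-3.0, 0.9, -0.8]
gripper_width: 20.5
gripper_force: 60.0
```

Request:
move_arm([
  [18, [-0.02, 0, -0.02], [0, 0, 0]],
  [18, [0, 0, 0], [0, 0, 0]],
  [18, [0, 0, 0], [0, 0, 0]],
  [18, [0, 0, 0], [0, 0, 0]],
])

```text
time_s: 9.42
ee_pos: [678.2, -198.7, 124.0]
ee_rot: [180.0, 0.0, 159.3]
force: [-2.7, 1.7, -0.1]
gripper_width: 20.2
gripper_force: 60.0
```

```bash
python3 - <<'E'
from h import *
s=grab_frame('side');t=grab_frame('top');cv2.imwrite('pics/side4.png',s);st=state();print(st['ee_pos'],st['force'],st['torque'])
f=lambda im,x,y,w,h,k:cv2.convertScaleAbs(cv2.resize(im[y:y+h,x:x+w],None,fx=k,fy=k,interpolation=2),alpha=1.6)
cv2.imwrite('pics/c4.png',np.hstack([f(s,265,180,80,70,5),f(t,320,140,70,70,5)]))
# table of turn shifts for 2 deg rows
for a in range(0,70,2):
    m=np.radians(-20.7-a-1);c=2*85*np.sin(np.radians(1))/25;print(a,round(c*np.sin(m),3),round(-c*np.cos(m),3),end=' | ')
E
```

```text
[ 678.19765039 -198.69308093  123.97878312] [-1.50344773  0.98216774 -0.29153384] [0.24752705 0.4468285  0.04503942]
0 -0.044 -0.11 | 2 -0.048 -0.109 | 4 -0.051 -0.107 | 6 -0.055 -0.105 | 8 -0.059 -0.103 | 10 -0.062 -0.101 | 12 -0.066 -0.099 | 14 -0.069 -0.096 | 16 -0.073 -0.094 | 18 -0.076 -0.091 | 20 -0.079 -0.089 | 22 -0.082 -0.086 | 24 -0.085 -0.083 | 26 -0.088 -0.08 | 28 -0.091 -0.077 | 30 -0.093 -0.074 | 32 -0.096 -0.07 | 34 -0.098 -0.067 | 36 -0.1 -0.063 | 38 -0.102 -0.06 | 40 -0.104 -0.056 | 42 -0.106 -0.053 | 44 -0.108 -0.049 | 46 -0.11 -0.045 | 48 -0.111 -0.041 | 50 -0.113 -0.037 | 52 -0.114 -0.033 | 54 -0.115 -0.029 | 56 -0.116 -0.025 | 58 -0.117 -0.021 | 60 -0.117 -0.017 | 62 -0.118 -0.013 | 64 -0.118 -0.009 | 66 -0.119 -0.005 | 68 -0.119 -0.001 |
```

View pics/c4.png

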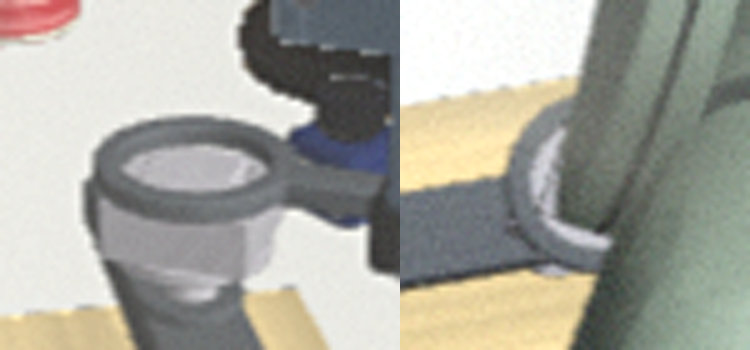

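The side view shows the ring fully down on the flange, with the block hiding the head and the collar level. I'll start tightening.

Request:
move_arm([
  [18, [-0.044, -0.11, 0], [0, 0, -0.5]],
  [18, [-0.048, -0.109, 0], [0, 0, -0.5]],
  [18, [-0.051, -0.107, 0], [0, 0, -0.5]],
  [18, [-0.055, -0.105, 0], [0, 0, -0.5]],
  [18, [-0.059, -0.103, 0], [0, 0, -0.5]],
  [18, [0, 0, 0], [0, 0, 0]],
  [18, [0, 0, 0], [0, 0, 0]],
])

```text
time_s: 10.1
ee_pos: [670.8, -210.8, 123.7]
ee_rot: [179.9, -0.1, 149.3]
force: [-3.6, 3.3, -0.4]
gripper_width: 19.9
gripper_force: 60.0
```

```bash
cat > tq.py <<'E'
from h import *
for _ in range(2): grab_frame('side')
s=state();p=s['ee_pos'];F=s['force'];r=(p[:2]-[598.5,-168.5])/1000
print('ang',np.degrees(np.arctan2(r[1],r[0])),'R',np.hypot(*r)*1000,'z',p[2],'yaw',s['ee_rot'],'F',F.round(1),'T',s['torque'].round(2),'Maxis',r[0]*F[1]-r[1]*F[0],'+Tz',s['torque'][2])
E
python3 tq.py
```

```text
ang -30.31807702612808 R 83.83495693804386 z 123.68396107464706 yaw [ 1.79931205e+02 -1.47449018e-01  1.49279372e+02] F [-3.9  3.9 -0. ] T [ 0.76  0.78 -0.05] Maxis 0.11734789788127395 +Tz -0.04597438264076074
```

Request:
move_arm([
  [18, [-0.082, -0.087, 0], [0, 0, -0.5]],
  [18, [-0.066, -0.099, 0], [0, 0, -0.5]],
  [18, [-0.069, -0.096, 0], [0, 0, -0.5]],
  [18, [-0.073, -0.094, 0], [0, 0, -0.5]],
  [18, [-0.076, -0.091, 0], [0, 0, -0.5]],
  [18, [0, 0, 0], [0, 0, 0]],
  [18, [0, 0, 0], [0, 0, 0]],
])

```text
time_s: 10.78
ee_pos: [662.3, -222.6, 123.8]
ee_rot: [179.9, -0.1, 139.3]
force: [-1.8, 4.3, -0.6]
gripper_width: 20.3
gripper_force: 60.0
```

```bash
python3 tq.py
```

```text
ang -40.268347641857886 R 83.64662619156654 z 123.74786733110594 yaw [ 1.79924467e+02 -8.85008222e-02  1.39311132e+02] F [-3.1  4.4 -0.1] T [ 0.81  0.56 -0.12] Maxis 0.10955155516701742 +Tz -0.11896385915839494
```

Request:
move_arm([
  [18, [-0.1, -0.07, 0], [0, 0, -0.5]],
  [18, [-0.082, -0.086, 0], [0, 0, -0.5]],
  [18, [-0.085, -0.083, 0], [0, 0, -0.5]],
  [18, [-0.088, -0.08, 0], [0, 0, -0.5]],
  [18, [-0.091, -0.077, 0], [0, 0, -0.5]],
])

```text
time_s: 11.3
ee_pos: [652.0, -232.4, 123.9]
ee_rot: [179.9, -0.0, 129.2]
force: [-1.0, 4.8, -1.3]
gripper_width: 20.8
gripper_force: 60.0
```

```bash
sed -i 's/range(2)/range(0)/' tq.py; python3 tq.py
```

```text
ang -50.06813245848651 R 83.38812848441377 z 123.87569797470599 yaw [ 1.79856389e+02 -2.20813988e-02  1.29237874e+02] F [-1.   4.8 -1.3] T [0.82 0.1  0.04] Maxis 0.19186412701475497 +Tz 0.03812468769079513
```

Request:
move_arm([
  [18, [-0.1, -0.068, 0], [0, 0, -0.5]],
  [18, [-0.096, -0.07, 0], [0, 0, -0.5]],
  [18, [-0.098, -0.067, 0], [0, 0, -0.5]],
])

```text
time_s: 11.55
ee_pos: [645.8, -237.0, 124.1]
ee_rot: [179.7, -0.0, 123.3]
force: [1.3, 8.0, -1.7]
gripper_width: 20.3
gripper_force: 60.1
```

```bash
python3 tq.py
```

```text
ang -55.373229254589795 R 83.22847936470708 z 124.06065430829888 yaw [ 1.79707592e+02 -1.35436603e-04  1.23255084e+02] F [ 1.3  8.  -1.7] T [ 1.22 -0.33  0.38] Maxis 0.46311017699561696 +Tz 0.3752787704824394
```

Request:
move_arm([
  [18, [-0.105, -0.058, 0], [0, 0, -0.5]],
  [18, [-0.102, -0.06, 0], [0, 0, -0.5]],
])

```text
time_s: 11.72
ee_pos: [641.0, -240.0, 124.1]
ee_rot: [179.7, 0.0, 119.3]
force: [1.8, 6.7, -1.8]
gripper_width: 20.3
gripper_force: 60.1
```

```bash
python3 tq.py
```

```text
ang -59.258977875850974 R 83.16347534356727 z 124.08531774750168 yaw [1.79687409e+02 2.36961836e-02 1.19289477e+02] F [ 1.8  6.7 -1.8] T [ 1.08 -0.44  0.33] Maxis 0.4111903475317953 +Tz 0.3306388282381327
```

Request:
move_arm([
  [18, [-0.105, -0.056, 0], [0, 0, -0.5]],
  [18, [-0.106, -0.053, 0], [0, 0, -0.5]],
  [18, [-0.108, -0.049, 0], [0, 0, -0.5]],
  [18, [0, 0, 0], [0, 0, 0]],
  [18, [0, 0, 0], [0, 0, 0]],
])

```text
time_s: 12.13
ee_pos: [633.0, -244.1, 124.1]
ee_rot: [179.7, -0.0, 113.4]
force: [1.4, 5.9, -3.2]
gripper_width: 20.3
gripper_force: 60.1
```

```bash
python3 tq.py; python3 - <<'E'
from h import *
s=grab_frame('side');t=grab_frame('top');cv2.imwrite('pics/side5.png',s);cv2.imwrite('pics/top5.png',t)
f=lambda im,x,y,w,h,k:cv2.convertScaleAbs(cv2.resize(im[y:y+h,x:x+w],None,fx=k,fy=k,interpolation=2),alpha=1.6)
cv2.imwrite('pics/c5.png',np.hstack([f(s,260,170,80,80,5),f(t,320,140,80,80,5)]))
E
```

```text
ang -65.49930866708958 R 83.08400985954597 z 124.08414982739319 yaw [ 1.79703736e+02 -1.16192967e-03  1.13353957e+02] F [ 1.4  5.9 -3.2] T [ 1.   -0.37  0.3 ] Maxis 0.31447136603927206 +Tz 0.304288661227697
```

View pics/c5.png

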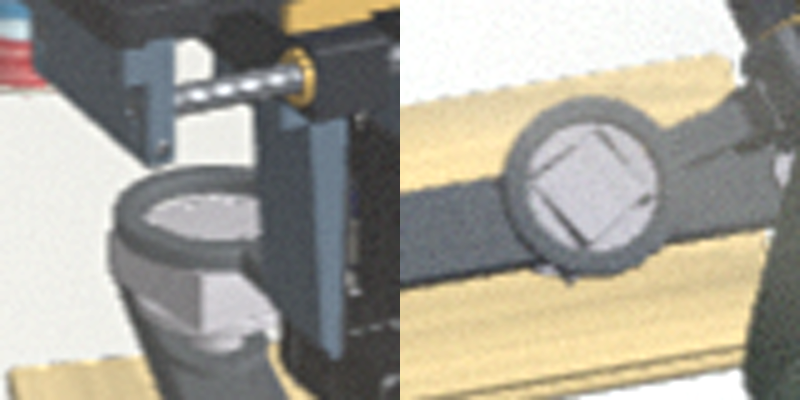

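The top view now shows the seated ring and the head square, with corners at about (346,177), (357,189), (370,179) and (359,166), and the handle swung clockwise past it. The head is at yaw about -49° and the handle at -66.6°. With about 5° of play that leaves a kink of roughly 0.2 rad, so I'll release and lift away.

Request:
move_arm([
  [30, [0, 0, 0], [0, 0, 0]],
  [45, [0, 0, 0], [0, 0, 0]],
  [60, [0, 0, 0], [0, 0, 0]],
  [60, [0, 0, 0], [0, 0, 0]],
  [60, [0, 0, 0], [0, 0, 0]],
  [60, [0, 0, 0], [0, 0, 0]],
  [60, [0, 0, 0], [0, 0, 0]],
], grip_force=20)

```text
time_s: 12.82
ee_pos: [630.8, -245.9, 123.9]
ee_rot: [180.0, 0.0, 113.3]
force: [-0.8, -0.6, 0.5]
gripper_width: 59.9
gripper_force: 0.0
```

Request:
move_arm([
  [60, [0, 0, 0.2], [0, 0, 0]],
  [60, [0, 0, 0.4], [0, 0, 0]],
  [60, [0, 0, 0.7], [0, 0, 0]],
  [60, [0, 0, 0.9], [0, 0, 0]],
  [60, [0, 0, 0.9], [0, 0, 0]],
  [60, [0, 0, 0.9], [0, 0, 0]],
  [60, [-0.7, 0, 0.5], [0, 0, 0]],
  [60, [-0.9, 0, 0], [0, 0, 0]],
  [60, [-0.9, 0, 0], [0, 0, 0]],
  [60, [-0.9, 0, 0], [0, 0, 0]],
  [60, [-0.9, 0, 0], [0, 0, 0]],
  [60, [-0.9, 0, 0], [0, 0, 0]],
  [60, [-0.9, 0, 0], [0, 0, 0]],
  [60, [-0.7, 0, 0], [0, 0, 0]],
  [60, [-0.3, 0, 0], [0, 0, 0]],
  [60, [0, 0, 0], [0, 0, 0]],
])

```text
time_s: 14.15
ee_pos: [452.3, -245.7, 237.7]
ee_rot: [179.9, 0.1, 113.2]
force: [0.5, -0.4, -0.3]
gripper_width: 59.9
gripper_force: 0.0
```

```bash
python3 - <<'E'
from h import *
s=grab_frame('side');t=grab_frame('top');cv2.imwrite('pics/side6.png',s);cv2.imwrite('pics/top6.png',t);print(state()['ee_pos'],state()['force'])
f=lambda im,x,y,w,h,k:cv2.convertScaleAbs(cv2.resize(im[y:y+h,x:x+w],None,fx=k,fy=k,interpolation=2),alpha=1.6)
cv2.imwrite('pics/c6.png',np.hstack([f(s,260,170,80,100,5),f(t,330,130,80,100,5)]))
E
```

```text
[ 454.14695736 -245.86826926  237.09346858] [ 1.52701299 -0.7974454  -0.81695745]
```

View pics/c6.png

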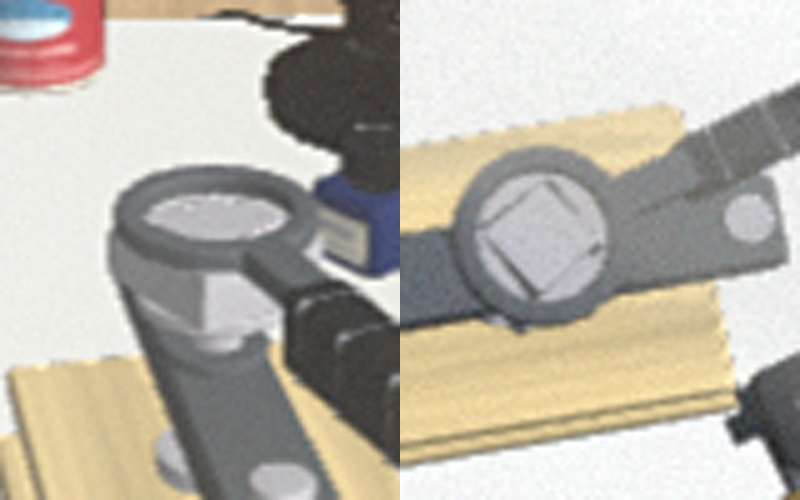

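The wrench lies level and seated. In the top view the ring is centred near (437,177) and the handle points to about yaw -65.5°. In the side view the ring's near corner at about column 300.6 gives a ring yaw of about -55°. That puts the kink near 0.18 rad, so I'll hand in.

```bash
python3 -c "
from workcell import *
print(job_done())"
```

```text
the job is handed in; nothing more can be done
None
```

The job is handed in after about 14 s of robot time: the wrench is let go and lies level and seated on the screw, its handle kinked by about 0.18 rad as estimated from the camera images, and no verdict was returned.

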